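# Open the sorting pot towards the square tray

## Robot

A 7-joint arm with a two-finger parallel gripper is mounted at the origin on the work surface. World frame = base frame: x ahead of the robot, y to its left, z up, the work surface at z = 0. Lengths are in m, angles in rad, forces in N, time in s.
With the tool pointing down it reaches from about 0.425 to 1.025 m from the base axis. Payload 9.4 kg.
Tool frame: the origin (TCP) lies midway between the tips of the shut fingers; the grasp point (between the pads) lies 19 mm behind it; x points along the fingers, y is the direction in which the jaws open and shut, and the axes are right-handed (so a half turn about x gives the same grasp; the last joint's range is limited). The gripper opens to 85 mm and grips with 20 to 120 N. Pads are 22 mm wide; open, the fingers measure 114 mm over their backs; the gripper's body (76 mm by 85 mm) begins 54 mm behind the grasp point. The pads swing forward as they close: fully open they stand 13 mm farther back than shut.
Start: joints at [1.147, 0.599, -0.003, 1.599, 0.002, 0.943, -0.08], TCP at [0.246, -0.682, 0.204] pointing down, gripper open.
Joint ranges: [-2.57, 2.57], [-0.35, 1.97], [-1.29, 1.29], [0.11, 2.56], [-1.05, 4.19], [0.11, 1.86], [-2.63, 2.63]. Speed limits (rad/s): [2.22, 2.22, 3.01, 3.01, 3.14, 3.14, 3.14].

## Interface

Orientations are given as a unit quaternion [x, y, z, w].
In Python, from workcell import monitor, eyes, ctrl gives the robot as it stands.
- The arm moves only by the tool play_rows, never from a script. Its argument "moves" is a list of rows, each an object with "travel": the shift along the tool's x, y, z in mm, a list of three; "spin": the turn about the tool's x in rad; "grip": the opening in per cent of the stroke, from 0 (shut) to 100 (fully open). A call has 1 to 10 rows; each row shifts and turns the commanded pose from where the row before left it, along the tool's axes as they then stand; what a row does not reach is not made up. A row lasts 1/8 s, in which the tool goes at most 62.5 mm and 10.7 degrees, less where a joint would pass 70% of its speed; a pose out of reach is approached as far as the arm can. A call with a gripper value outside its range is refused whole. The fingers move at their own pace and stop on an object; "squeeze" is the grip in N (left out, the last holds). Time passes only in rows, so rows that do not move let the fingers close. It gives the time, the measured TCP pose, the force and the opening at its end, in the units of the state.
- monitor.state(): the state, without advancing time (a new reading comes with each control period).
- eyes.get_image(name): name is "side" or "top" or "wrist"; returns (picture, depth): 384x512x3 uint8, red, green, blue; 384x512 float32, m along the optical axis (not along the pixel's ray), 0 where there is no reading.
- eyes.camera_info(name): a dict with "fov_y" (degrees; the focal length in pixels is half the picture's height over the tangent of half this angle, whatever the lens; pixels are square), "cx", "cy" (the principal point, pixels), "dist" ([k1, k2, p1, p2, k3] as OpenCV has them; the pictures are not rectified), "R" (3x3) and "t" (3): a world point X has camera coordinates R X + t. Camera axes: x right, y down, z forward; pixel columns grow to the right and rows downward; lengths in m; the calibration is good to about 2 mm. A picture is of the moment at which its call begins: read the wrist's pose just before it. camera_info takes no time and is no camera call; for the wrist camera it gives the pose at the moment of the call.
- ctrl.job_done(): hands the job in, once; it reports no verdict.
The state is a dict: "clock": time; "q": joint angles; "qvel": joint speeds; "joint_torque": joint torques, N m; "tool_pos": TCP position; "eef_rot": TCP orientation; "contact_force": force on the tool from outside, world axes, zero at the start; "moment": the same for the moment, N m; "grip_width": finger opening in m.
Only numpy, scipy, OpenCV 4.12 (cv2) and the standard library are available. Lean on these libraries where they do the work, as an engineer would, in place of code of your own. Each camera call takes 0.05 s, during which the arm holds its last target.

## Task

The black sorting pot has a compartment on each side, each with a chute: the open square tray stands under one chute and a round white dish under the other. Turn the pot's grey cap by its bar until the cap's opening stands centred over the compartment on the tray's side, in line with that chute, then let go. Leave the tray where it stands.

Things in the scene. Friction and masses are not known exactly. Their poses are not given: they have to be found in the camera images.
- pot: Round black pot fixed to the desk, 90 mm across, foot 108 mm. Origin: on its axis at the desk, z up. Under the cap two compartments, 64 degree sectors centred 1.134 rad (65 degrees) either side of its own +x axis: one to +y, one to -y; the deck between them is blank. In each of the two directions a black chute 34 mm wide sticks out to 86 mm from the axis, 25 to 55 mm above the desk.
- cap (a joint): Turn of the pot's grey cap about the vertical pot axis, rad, counter-clockwise from above positive: the angle from the pot's +x axis to the middle of the cap's opening. +1.134 = centred over the +y compartment, in line with its chute; -1.134 = the same at -y; 0 = over the blank deck. Travel -1.65 to 1.65, no detents, friction about 0.04 N m; it stays where left.
- cap_grip (a point): Point on the cap's axis in its grip bar, 84 mm above the desk; turns with the cap. x points to the middle of the opening, y along the bar. Bar: 12 mm thick (x), 60 mm long (y), foot 65 and top 94 mm above the desk; grasp across its thickness from above. Cap: grey disc 94 mm across, top face at 65 mm, one opening, a 40 degree sector 14 to 42 mm from the axis.
- tray_mid (a point): Centre of the open square black tray, 70 x 70 mm, 18 mm tall with 3 mm walls (point 9 mm above the desk), about 115 mm from the pot's axis. Loose, about 90 g. It stands beside the pot under either the +y or the -y chute; a round white dish, 72 mm across, stands under the other.
Not all that is in view belongs to the job. Leave any red look-alike of the part that bears tray_mid alone.

How it is judged:
At the end, for the whole second after the job is handed in: The cap's opening is centred over the compartment on the tray's side to within 12 degrees (joint +1.134 or -1.134, plus or minus 0.21 rad), the cap is at rest, and the tray is within 20 mm of where it began (((y of tray_mid in the frame of pot above 0 m and value of joint cap between 0.924 and 1.344 rad) or (y of tray_mid in the frame of pot below 0 m and value of joint cap between -1.344 and -0.924 rad)) and velocity of joint cap between -0.05 and 0.05 rad/s and distance of tray_mid from where it was at the start of the episode below 0.02 m); the robot touches nothing.
It fails at once if the tray is pushed more than 20 mm from its place (distance of tray_mid from where it was at the start of the episode above 0.02 m).
It also fails if it takes over 32 s, if anything falls off the work surface, if the arm or the gripper's body presses on something with over 40 N, if the wrist force passes 120 N, or if a joint passes its speed limit or range.

## Working session

There is one attempt and no reset: what is moved stays moved. The work goes in short steps, Python scripts to look and compute and a tool call to move; the robot and the scene stay as the last step left them, time stands still between calls to the robot, and variables do not carry over. Pictures are saved under pics/ and viewed, and the job is handed in when it is done.

Besides the shell and the picture viewer there is one more tool, called after "Request:" as a command line: name --argument value ..., lists and objects as JSON in quotes. play_rows: Moves the arm, as the interface text tells. Its arguments: {"type":"object","properties":{"moves":{"type":"array","items":{"type":"object","properties":{"travel":{"type":"array","items":{"type":"number"}},"spin":{"type":"number"},"grip":{"type":"number"}}}},"squeeze":{"type":"number"}},"required":["moves"]}

```bash
mkdir -p pics; python3 - <<'E'
from workcell import monitor, eyes, ctrl
import cv2, numpy as np, pickle
d={}
for n in ("side","top"):
    i=eyes.camera_info(n); p,z=eyes.get_image(n); d[n]=(i,p,z)
    cv2.imwrite(f"pics/{n}0.png",p[:,:,::-1]); print(n,i)
pickle.dump(d,open("d0.pkl","wb"))
s=monitor.state(); print(s)
E
```

```text
side {'fov_y': 42.256049476369846, 'cx': 257.2054689167128, 'cy': 191.67394763139794, 'dist': array([-0.03249282,  0.        ,  0.        ,  0.        ,  0.        ]), 'R': array([[-0.89155839, -0.45290383, -0.00132579],
       [-0.30064747,  0.59402019, -0.74615757],
       [ 0.33872517, -0.66484444, -0.66576807]]), 't': array([0.49959582, 0.17372982, 0.92085669])}
top {'fov_y': 44.23980546983401, 'cx': 244.3415655042007, 'cy': 193.2247384592458, 'dist': array([-0.03000094,  0.        ,  0.        ,  0.        ,  0.        ]), 'R': array([[ 0.00485511, -0.9998242 ,  0.01811064],
       [-0.99309024, -0.0069444 , -0.11714757],
       [ 0.11725275, -0.01741674, -0.99294937]]), 't': array([0.05287842, 0.55292479, 0.91135971])}
{'clock': 0.1, 'q': array([ 1.14728594,  0.60006845, -0.00253176,  1.60002175,  0.0017972 ,
        0.94289437, -0.07980924]), 'qvel': array([ 0.0008313 , -0.00065492, -0.00017749, -0.00270182, -0.00172464,
        0.00024627, -0.00022955]), 'joint_torque': array([ 5.69945274e-03, -7.77985668e+01,  1.56993572e+00, -2.58624512e+01,
        1.26304218e-02,  5.45224553e-03,  2.58904373e-05]), 'tool_pos': array([ 0.24625715, -0.68142689,  0.20329669]), 'eef_rot': array([-0.69636873, -0.12248921,  0.69663084, -0.12154201]), 'contact_force': array([-0.56332073, -1.26371806, -0.4539901 ]), 'moment': array([-0.00175527,  0.04394052,  0.00070981]), 'grip_width': 0.08521061618455812}
```

View pics/side0.png

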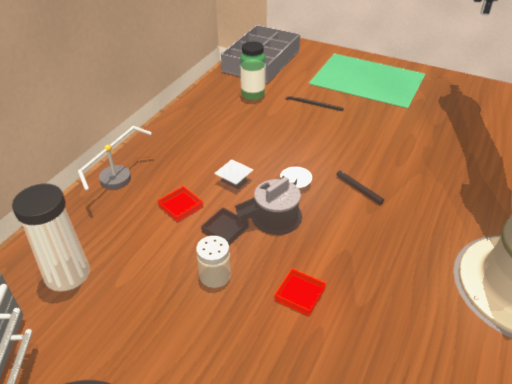

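View pics/top0.png

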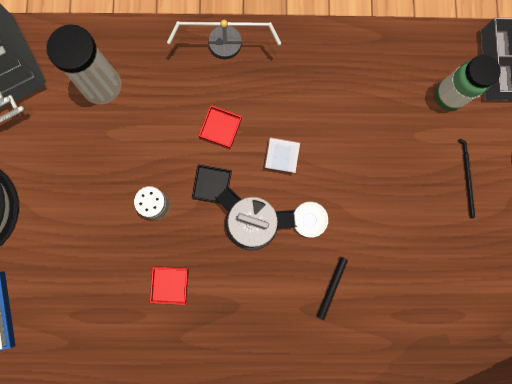

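```bash
cat > h.py <<'E'
import numpy as np, cv2
def K(i,h=384):
    f=h/2/np.tan(np.radians(i['fov_y']/2)); return np.array([[f,0,i['cx']],[0,f,i['cy']],[0,0,1]])
def ray(i,uv,z):
    uv=np.asarray(uv,float).reshape(-1,1,2)
    n=cv2.undistortPoints(uv,K(i),np.array(i['dist']))[:,0]
    R=np.array(i['R']);t=np.array(i['t']); c=-R.T@t
    d=np.c_[n,np.ones(len(n))]@R
    return c+d*((z-c[2])/d[:,2])[:,None]
def proj(i,X):
    return cv2.projectPoints(np.asarray(X,float).reshape(-1,3),cv2.Rodrigues(np.array(i['R']))[0],np.array(i['t']),K(i),np.array(i['dist']))[0][:,0]
E
python3 - <<'E'
import pickle,cv2,numpy as np
from h import *
d=pickle.load(open("d0.pkl","rb"))
i,p,z=d['top']
c=p[150:270,180:340,::-1]
cv2.imwrite("pics/crop0.png",cv2.resize(c,None,fx=5,fy=5,interpolation=cv2.INTER_CUBIC))
g=p.max(2).astype(int); sat=g-p.min(2)
# grey cap mask
X=lambda uv,h: ray(i,uv,h)
m=((sat<25)&(g>100)).astype(np.uint8)
n,l,s,ce=cv2.connectedComponentsWithStats(m)
for k in range(1,n):
    if s[k,4]>60: print('grey',s[k],ce[k].round(1),X(ce[k],.065).round(4))
m=((sat<25)&(g<75)).astype(np.uint8)
n,l,s,ce=cv2.connectedComponentsWithStats(m)
for k in range(1,n):
    if s[k,4]>20: print('blk',s[k],ce[k].round(1),X(ce[k],.065).round(4))
E
```

```text
grey [494  18  18  46 325] [501.3  42.2] [[ 0.8641 -0.4684  0.065 ]]
grey [167  22  53  22 170] [186.6  27.4] [[0.8842 0.1746 0.065 ]]
grey [226  22  55  23 341] [246.1  30.9] [[0.8783 0.0549 0.065 ]]
grey [209  26  14  15 144] [216.   33.9] [[0.8711 0.1153 0.065 ]]
grey [209  44  32  12 278] [224.7  48.7] [[0.84   0.0975 0.065 ]]
grey [ 94  53  24  33 243] [105.5  69. ] [[0.7953 0.334  0.065 ]]
grey [ 89  65  25  31 167] [100.7  80.2] [[0.7722 0.3423 0.065 ]]
grey [499  66  13  26 280] [504.7  79.1] [[ 0.7854 -0.4701  0.065 ]]
grey [ 78  71  27  30 168] [91.1 85.1] [[0.762 0.361 0.065]]
grey [ 70  73  24  26 136] [82.5 85.4] [[0.7613 0.378  0.065 ]]
grey [439  74  24  33 345] [448.3  90.8] [[ 0.7586 -0.3519  0.065 ]]
grey [  0  92  24  30 268] [  9.2 106.6] [[0.7171 0.5204 0.065 ]]
grey [265 139  35  33 904] [282.  155.1] [[ 0.624  -0.0163  0.065 ]]
grey [  0 186   9  46 132] [  4.8 210.6] [[0.5119 0.5155 0.065 ]]
grey [134 187  32  31 724] [149.5 201.8] [[0.5308 0.2386 0.065 ]]
grey [ 228  198   50   49 1799] [251.9 222.7] [[0.492 0.042 0.065]]
grey [294 202  34  35 972] [310.3 219
[... 273 characters left out ...]
30.1] [[ 0.8905 -0.4798  0.065 ]]
blk [  47   25   49   48 1842] [71.2 48.5] [[0.8378 0.4044 0.065 ]]
blk [212  39  11   6  32] [218.5  41.7] [[0.8547 0.11   0.065 ]]
blk [209  46  31  13  78] [223.5  54.6] [[0.8275 0.0997 0.065 ]]
blk [435  84  22  27 130] [441.5 101. ] [[ 0.7372 -0.3369  0.065 ]]
blk [  0 102  10   7  24] [  4.5 105.2] [[0.72  0.53  0.065]]
blk [459 139  16  79 361] [467.9 179.2] [[ 0.5794 -0.3822  0.065 ]]
blk [ 192  165   62   85 1498] [215.6 190.4] [[0.5538 0.1121 0.065 ]]
blk [  0 170  19  76 829] [  7.6 206.1] [[0.5206 0.5107 0.065 ]]
blk [276 210  19  21 291] [285.1 219. ] [[ 0.4995 -0.0216  0.065 ]]
blk [317 258  30  62 481] [331.7 288.2] [[ 0.369  -0.1094  0.065 ]]
```

View pics/crop0.png

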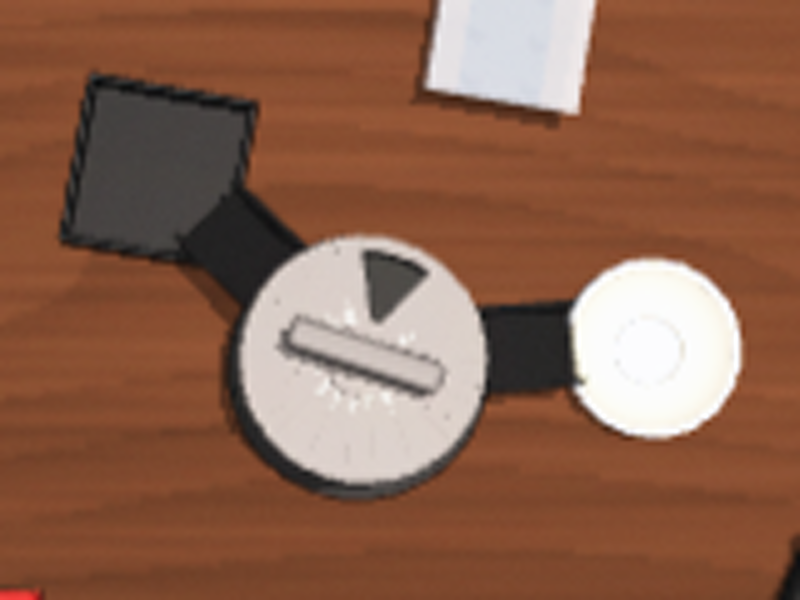

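```bash
python3 - <<'E'
import pickle
from h import *
from workcell import monitor
from scipy.spatial.transform import Rotation as Ro
d=pickle.load(open("d0.pkl","rb"))
i,p,z=d['top']
g=p.max(2).astype(int); sat=g-p.min(2)
m=((sat<25)&(g>100)).astype(np.uint8)
n,l,s,ce=cv2.connectedComponentsWithStats(m); L=l[222,240]
cn=cv2.findContours((l==L).astype(np.uint8),cv2.RETR_EXTERNAL,cv2.CHAIN_APPROX_NONE)[0][0][:,0]
P=ray(i,cn,.065)[:,:2]
(c,r)=cv2.minEnclosingCircle(P.astype(np.float32)); 
e=cv2.fitEllipse(P.astype(np.float32)*1000); print('cap',c,r,'ell',e)
c=np.array(e[0])/1000
T=lambda u:(np.array(u)+.5)/5-.5+np.array([180,150])
tr=ray(i,T([[97,77],[257,105],[64,240]]),.018); tray=(tr[1]+tr[2])[:2]/2
dish=ray(i,T([655,348]),.012)[0,:2]
op=ray(i,T([[368,253],[427,270],[377,320]]),.065)[:,:2]
bar=ray(i,T([[303,320],[438,360]]),.094)[:,:2]; bar2=ray(i,T([[293,334],[438,378]]),.094)[:,:2]
bt=np.r_[bar,bar2]
a=lambda v:np.arctan2(v[1],v[0])
at,ad=a(tray-c),a(dish-c); print('tray',tray,at,np.linalg.norm(tray-c),'dish',dish,ad)
print('diff',np.degrees(at-ad),'axis',(at+ad)/2)
print('open dirs',a(op[0]-c),a(op[1]-c),'tip',a(op[2]-c))
v=bar[0]-bar[1];print('bar angle-90',a(v)-np.pi/2, a(bar2[0]-bar2[1])-np.pi/2,'barmid',bt.mean(0))
S=monitor.state(); M=Ro.from_quat(S['eef_rot']).as_matrix(); print(M.round(3),S['tool_pos'])
# depth check
for uv in [(252,222),(240,235)]:
    print(z[uv[1],uv[0]])
E
```

```text
cap (0.4943366050720215, 0.041356161236763) 0.04800836741924286 ell ((493.89935302734375, 41.471580505371094), (91.93949890136719, 94.31185150146484), 145.46148681640625)
tray [0.5725531  0.12209848] 0.7977854477124553 0.11263706869660184 dish [ 0.50272949 -0.07919486] -1.4977484436604511
diff 131.5244037049099 axis -0.3499814979739979
open dirs -0.04476320723767173 -0.6124112782499125 tip -0.33199498274081957
bar angle-90 -0.28246412751300043 -0.2889362424692057 barmid [0.49691533 0.04058957]
[[-0.001  0.34  -0.94 ]
 [ 0.001 -0.94  -0.34 ]
 [-1.    -0.001  0.   ]] [ 0.24625715 -0.68142689  0.20329669]
0.87440634
0.9012292
```

The tray is the black square at (211,184), with the near-left chute over it. The white dish is at (311,220). The red squares at (220,127) and (169,285) are look-alikes and the white card at (282,155) isn't part of the job. The enlarged crop confirms this.

The cap's opening points to about -0.29 rad in the world frame and the tray chute to about +0.79, so the cap needs about +1.08 rad counter-clockwise.

Request:
play_rows --moves '[{"travel": [0, -46, -37], "spin": 0, "grip": 100}, {"travel": [0, -46, -37], "spin": 0, "grip": 100}, {"travel": [0, -46, -37], "spin": 0, "grip": 100}, {"travel": [0, -46, -37], "spin": 0, "grip": 100}, {"travel": [0, -46, -37], "spin": 0, "grip": 100}, {"travel": [0, -46, -37], "spin": 0, "grip": 100}, {"travel": [0, -46, -37], "spin": 0, "grip": 100}, {"travel": [0, -46, -37], "spin": 0, "grip": 100}, {"travel": [0, -46, -37], "spin": 0, "grip": 100}, {"travel": [0, -46, -37], "spin": 0, "grip": 100}]' --squeeze 40

```text
clock: 1.35
tool_pos: [0.4384, -0.1216, 0.2041]
eef_rot: [0.697, 0.122, -0.696, 0.122]
contact_force: [0.8, -0.8, -0.3]
grip_width: 0.0853
```

Request:
play_rows --moves '[{"travel": [0, -45, -36], "spin": 0, "grip": 100}, {"travel": [0, -45, -36], "spin": 0, "grip": 100}, {"travel": [0, -44, -36], "spin": 0, "grip": 100}, {"travel": [0, 0, 0], "spin": -0.18, "grip": 100}, {"travel": [0, 0, 0], "spin": -0.18, "grip": 100}, {"travel": [0, 0, 0], "spin": -0.18, "grip": 100}, {"travel": [0, 0, 0], "spin": -0.18, "grip": 100}, {"travel": [0, 0, 0], "spin": -0.18, "grip": 100}, {"travel": [0, 0, 0], "spin": -0.03, "grip": 100}, {"travel": [0, 0, 0], "spin": 0, "grip": 100}]'

```text
clock: 2.6
tool_pos: [0.4939, 0.0391, 0.2039]
eef_rot: [-0.568, -0.421, 0.569, -0.42]
contact_force: [-0.0, 0.7, 0.2]
grip_width: 0.085
```

```bash
python3 - <<'E'
from workcell import monitor, eyes
from h import *
from scipy.spatial.transform import Rotation as Ro
import pickle
S=monitor.state(); M=Ro.from_quat(S['eef_rot']).as_matrix(); print(M.round(3),S['tool_pos'],S['q'])
i=eyes.camera_info('wrist'); p,z=eyes.get_image('wrist'); pickle.dump((i,p,z),open('w0.pkl','wb'))
print(proj(i,[[.494,.0415,.065],[.494,.0415,.094]]))
cv2.imwrite('pics/w0.png',p[:,:,::-1])
E
```

```text
[[-0.     0.956 -0.293]
 [ 0.    -0.293 -0.956]
 [-1.    -0.     0.   ]] [0.49393647 0.03910889 0.20393574] [ 0.09598065  0.34846731 -0.37791365  2.09827945  0.19049062  0.72706283
 -0.70163888]
[[262.20585166 168.91187041]
 [262.05077584 177.27724826]]
```

View pics/w0.png

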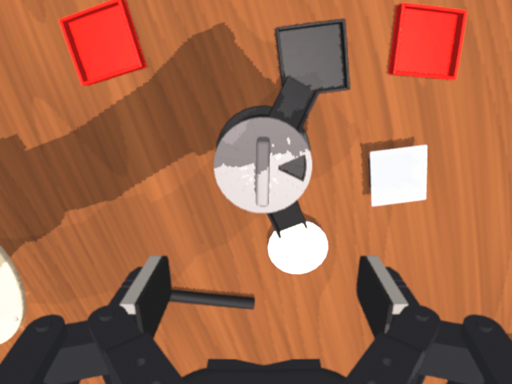

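```bash
python3 - <<'E'
import pickle
from h import *
i,p,z=pickle.load(open('w0.pkl','rb'))
cv2.imwrite('pics/w0c.png',cv2.resize(p[100:230,200:330,::-1],None,fx=4.5,fy=4.5,interpolation=cv2.INTER_CUBIC))
print(ray(i,[[263,164.7]],.065), ray(i,[[262.5,137],[262.5,207],[257,172],[269,172]],.094), ray(i,[[312,57]],.018),ray(i,[[298,247]],.012))
print(ray(i,[[292,167]],.065))
E
```

```text
[[0.4959479  0.04526034 0.065     ]] [[0.50476345 0.07531604 0.094     ]
 [0.48618362 0.01462041 0.094     ]
 [0.491183   0.04737645 0.094     ]
 [0.50121801 0.04431757 0.094     ]] [[0.57277975 0.12727063 0.018     ]] [[ 0.50276827 -0.07873315  0.012     ]]
[[0.52193816 0.03498238 0.065     ]]
```

View pics/w0c.png

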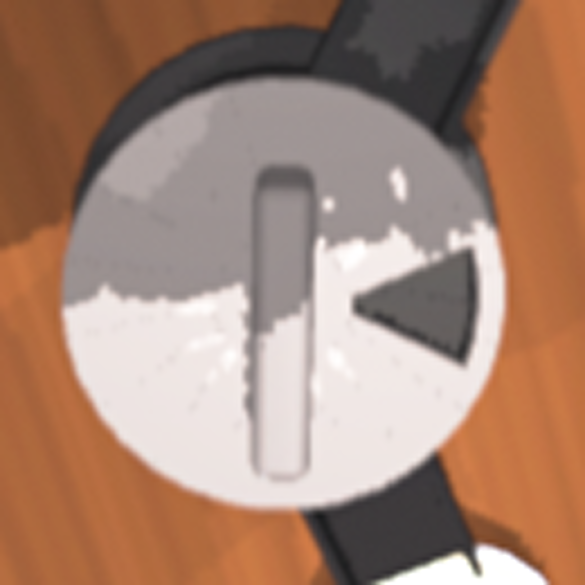

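Request:
play_rows --moves '[{"travel": [40, 0, -4], "spin": 0, "grip": 100}, {"travel": [40, 0, 0], "spin": 0, "grip": 100}, {"travel": [30, 0, 0], "spin": 0, "grip": 100}, {"travel": [16, 0, 0], "spin": 0, "grip": 100}, {"travel": [8, 0, 0], "spin": 0, "grip": 100}, {"travel": [0, 0, 0], "spin": 0, "grip": 100}, {"travel": [0, 0, 0], "spin": 0, "grip": 0}, {"travel": [0, 0, 0], "spin": 0, "grip": 0}, {"travel": [0, 0, 0], "spin": 0, "grip": 0}, {"travel": [0, 0, 0], "spin": 0, "grip": 0}]' --squeeze 30

```text
clock: 3.9
tool_pos: [0.4953, 0.043, 0.0703]
eef_rot: [0.568, 0.421, -0.568, 0.421]
contact_force: [0.2, -0.8, -0.0]
grip_width: 0.0125
```

Gripped: opening 12.5 mm, no side load. Now the turn.

Request:
play_rows --moves '[{"travel": [0, 0, 0], "spin": -0.12, "grip": 0}, {"travel": [0, 0, 0], "spin": -0.12, "grip": 0}, {"travel": [0, 0, 0], "spin": -0.12, "grip": 0}, {"travel": [0, 0, 0], "spin": -0.12, "grip": 0}, {"travel": [0, 0, 0], "spin": -0.12, "grip": 0}, {"travel": [0, 0, 0], "spin": -0.12, "grip": 0}, {"travel": [0, 0, 0], "spin": -0.12, "grip": 0}, {"travel": [0, 0, 0], "spin": -0.12, "grip": 0}, {"travel": [0, 0, 0], "spin": -0.12, "grip": 0}, {"travel": [0, 0, 0], "spin": 0, "grip": 0}]'

```text
clock: 5.15
tool_pos: [0.4952, 0.0429, 0.07]
eef_rot: [0.271, 0.653, -0.271, 0.653]
contact_force: [-0.3, -0.3, -0.1]
grip_width: 0.0
```

```bash
python3 - <<'E'
from workcell import monitor
from scipy.spatial.transform import Rotation as Ro
import numpy as np
S=monitor.state(); M=Ro.from_quat(S['eef_rot']).as_matrix(); print(np.arctan2(M[1,1],M[0,1]),S['contact_force'],S['moment'],S['tool_pos'],S['grip_width'])
E
```

```text
0.7848167441766614 [-0.290862   -0.28917055 -0.14005954] [ 0.00046481 -0.03861098  0.01341404] [0.49517608 0.04289795 0.07000808] 3.792797117330416e-05
```

The tool turned, but the fingers read fully shut, so the bar slipped out. I'll look before going on.

```bash
python3 - <<'E'
from workcell import monitor, eyes
from h import *
for n in ('side','top','wrist'):
    p,z=eyes.get_image(n); cv2.imwrite(f'pics/{n}1.png',p[:,:,::-1])
    if n=='side': a=cv2.resize(p[140:260,190:350,::-1],None,fx=4,fy=4,interpolation=cv2.INTER_CUBIC)
    if n=='top': b=p
cv2.imwrite('pics/s1c.png',a)
E
```

```text
(no output)
```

View pics/s1c.png

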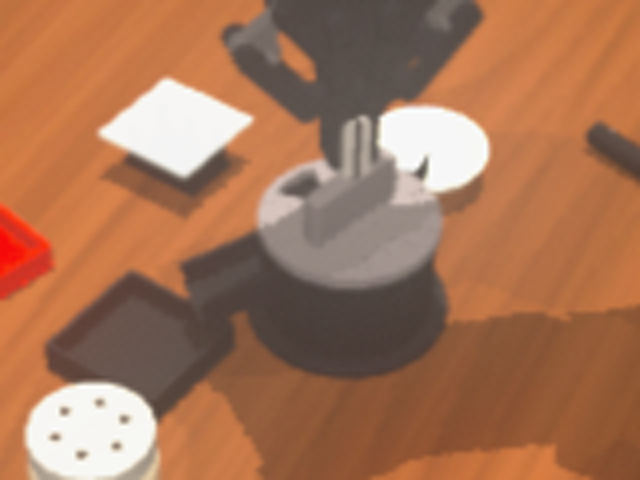

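View pics/wrist1.png

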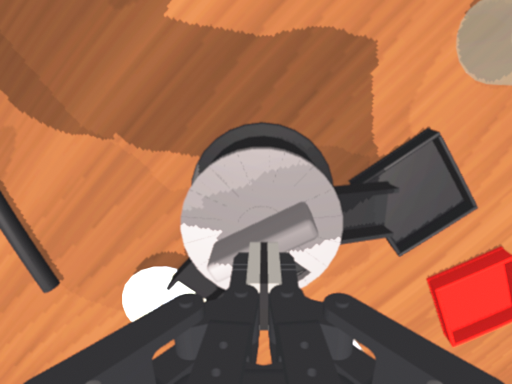

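View pics/top1.png

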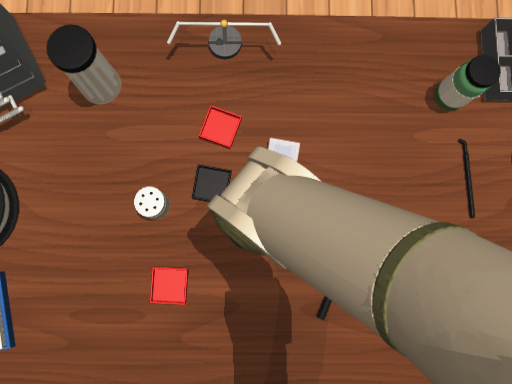

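```bash
python3 - <<'E'
from workcell import monitor, eyes
from h import *
S=monitor.state()
tcp=S['tool_pos']; print(tcp,S['clock'])
for n in ('side','wrist'):
    i=eyes.camera_info(n)
    q=proj(i,[tcp,tcp+[0,0,.019],[.495,.043,.094],[.495,.043,.065]]); print(n,q.round(1))
    if n=='side': print(((q-[190,140])*4).round())
p,z=eyes.get_image('wrist'); 
for uv in [(262,250),(263,262),(245,262),(280,262),(300,215),(235,245),(262,230),(263,280)]: print(uv,z[uv[1],uv[0]])
i=eyes.camera_info('wrist')
R=np.array(i['R']);t=np.array(i['t']); print('tcp cam',R@tcp+t)
cv2.imwrite('pics/w1c.png',cv2.resize(p[140:320,160:360,::-1],None,fx=3.3,fy=3.3,interpolation=cv2.INTER_CUBIC))
E
```

```text
[0.49518906 0.04299468 0.07007319] 5.3
side [[276.1 190.7]
 [276.3 183.7]
 [276.5 181.9]
 [276.1 192.6]]
[[344. 203.]
 [345. 175.]
 [346. 167.]
 [344. 211.]]
wrist [[261.3 233.3]
 [261.1 249.5]
 [260.8 254. ]
 [261.1 229.3]]
(262, 250) 0.14733689
(263, 262) 0.13580161
(245, 262) 0.14492437
(280, 262) 0.14304088
(300, 215) 0.16700532
(235, 245) 0.17256448
(262, 230) 0.17364806
(263, 280) 0.12503582
tcp cam [-0.00128004  0.02352496  0.18751862]
```

View pics/w1c.png

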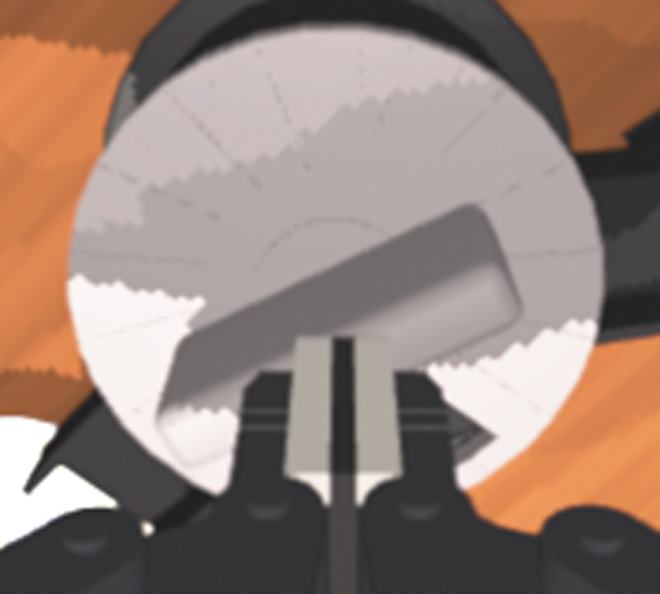

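```bash
python3 - <<'E'
from workcell import monitor, eyes
from h import *
i=eyes.camera_info('wrist');p,z=eyes.get_image('wrist')
v,u=np.mgrid[150:330,170:350]; uv=np.c_[u.ravel(),v.ravel()].astype(float)
n=cv2.undistortPoints(uv[:,None],K(i),np.array(i['dist']))[:,0]
d=z[150:330,170:350].ravel(); C=np.c_[n,np.ones(len(n))]*d[:,None]
R=np.array(i['R']);t=np.array(i['t']); W=(C-t)@R
W=W.reshape(180,180,3)
for r in (228,234,238,242,244,246,250,255,260,270): print(r,[W[r-150,c-170].round(3).tolist() for c in (254,270)])
for uu,vv in [(235,245),(300,215),(215,268),(295,272),(310,235),(200,215)]: print(uu,vv,W[vv-150,uu-170].round(4))
m=(abs(W[...,2]-.094)<.003)&(d.reshape(180,180)>0)
P=W[m]; print(len(P)); 
print(cv2.minAreaRect((P[:,:2]*1000).astype(np.float32)))
cv2.imwrite('pics/m1.png',cv2.resize((m*255).astype(np.uint8),None,fx=3,fy=3))
E
```

```text
228 [[0.488, 0.044, 0.075], [0.492, 0.053, 0.083]]
234 [[0.489, 0.044, 0.081], [0.491, 0.053, 0.091]]
238 [[0.488, 0.045, 0.088], [0.492, 0.052, 0.093]]
242 [[0.485, 0.049, 0.103], [0.491, 0.054, 0.102]]
244 [[0.485, 0.049, 0.104], [0.491, 0.053, 0.103]]
246 [[0.485, 0.049, 0.106], [0.491, 0.054, 0.105]]
250 [[0.485, 0.049, 0.11], [0.49, 0.054, 0.11]]
255 [[0.485, 0.049, 0.114], [0.491, 0.053, 0.113]]
260 [[0.486, 0.049, 0.118], [0.49, 0.054, 0.118]]
270 [[0.485, 0.049, 0.127], [0.49, 0.053, 0.126]]
235 245 [0.485  0.034  0.0857]
300 215 [0.4971 0.0692 0.0842]
215 268 [0.4843 0.0207 0.0938]
295 272 [0.5008 0.0578 0.1206]
310 235 [0.5045 0.0675 0.0943]
200 215 [0.4638 0.0249 0.0656]
1621
((494.26348876953125, 43.67231369018555), (59.7080192565918, 12.378008842468262), 71.99209594726562)
```

View pics/m1.png

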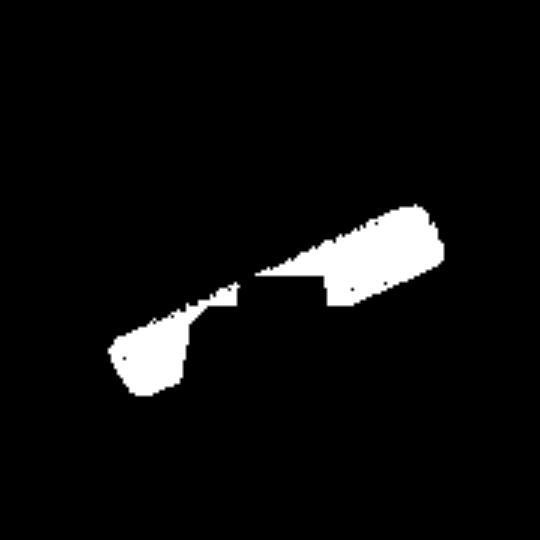

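```bash
python3 - <<'E'
from workcell import monitor, eyes
from h import *
i=eyes.camera_info('side'); p,z=eyes.get_image('side')
q=proj(i,[[.488,.0515,.102],[.495,.043,.102],[.495,.043,.094],[.495,.043,.07]]); print(((q-[240,150])*9).round())
cv2.imwrite('pics/s2c.png',cv2.resize(p[150:210,240:320,::-1],None,fx=9,fy=9,interpolation=cv2.INTER_CUBIC))
E
```

```text
[[341. 291.]
 [329. 259.]
 [328. 287.]
 [326. 367.]]
```

View pics/s2c.png

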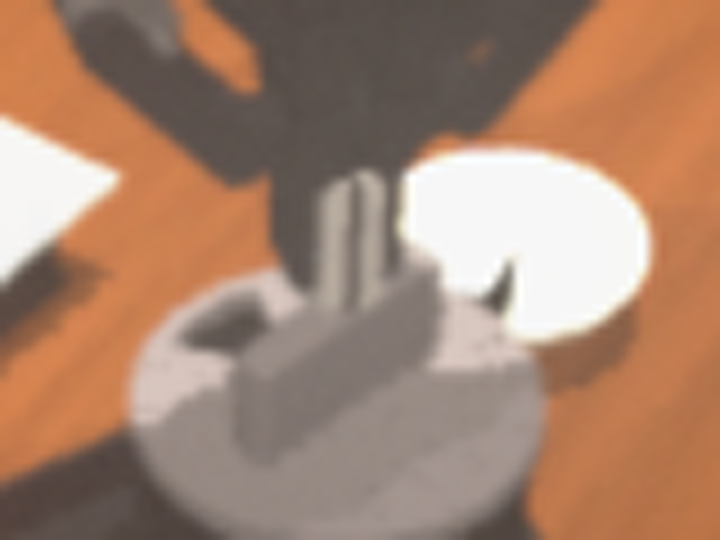

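Contrary to the reported TCP height (0.070), both views show the fingertips just above the bar. The wrist depth puts the tips at about 0.102 m and the bar top at 0.094. The 12.5 mm reading was just the fingers still closing. The cap hasn't moved. I'll go back, open, and go about 24 mm lower.

Request:
play_rows --moves '[{"travel": [0, 0, 0], "spin": 0.18, "grip": 100}, {"travel": [0, 0, 0], "spin": 0.18, "grip": 100}, {"travel": [0, 0, 0], "spin": 0.18, "grip": 100}, {"travel": [0, 0, 0], "spin": 0.18, "grip": 100}, {"travel": [0, 0, 0], "spin": 0.18, "grip": 100}, {"travel": [0, 0, 0], "spin": 0.18, "grip": 100}, {"travel": [0, 0, 0], "spin": 0, "grip": 100}, {"travel": [8, 0, 0], "spin": 0, "grip": 100}, {"travel": [8, 0, 0], "spin": 0, "grip": 100}, {"travel": [0, 0, 0], "spin": 0, "grip": 100}]'

```text
clock: 6.7
tool_pos: [0.4946, 0.0429, 0.0531]
eef_rot: [-0.567, -0.422, 0.568, -0.421]
contact_force: [0.3, 0.5, -0.1]
grip_width: 0.0852
```

```bash
python3 - <<'E'
from workcell import monitor, eyes
from h import *
p,z=eyes.get_image('wrist');cv2.imwrite('pics/w3.png',p[:,:,::-1])
p,z=eyes.get_image('side'); cv2.imwrite('pics/s3c.png',cv2.resize(p[130:240,220:340,::-1],None,fx=5,fy=5,interpolation=cv2.INTER_CUBIC))
E
```

```text
(no output)
```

View pics/w3.png

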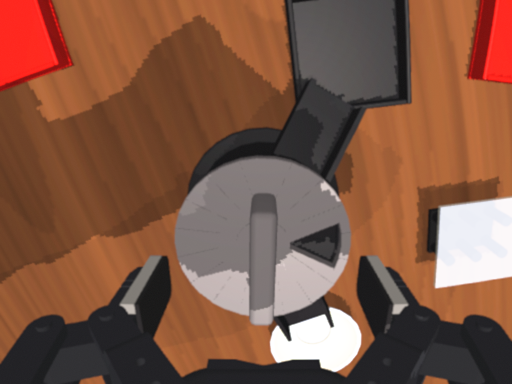

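View pics/s3c.png

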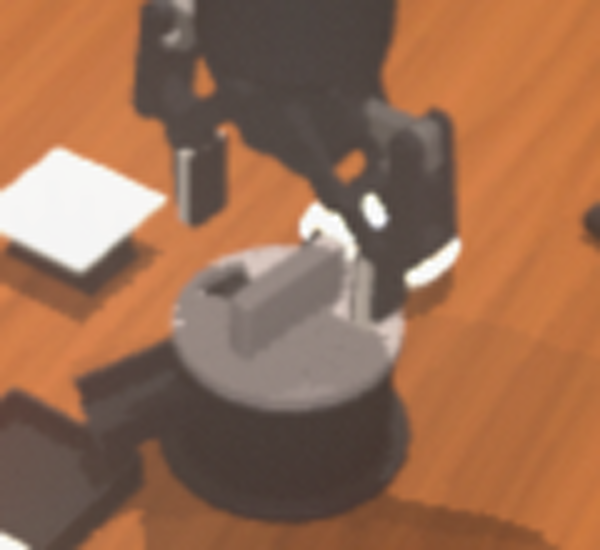

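Request:
play_rows --moves '[{"travel": [6, 0, 0], "spin": 0, "grip": 100}, {"travel": [5, 0, 0], "spin": 0, "grip": 100}, {"travel": [0, 0, 0], "spin": 0, "grip": 0}, {"travel": [0, 0, 0], "spin": 0, "grip": 0}, {"travel": [0, 0, 0], "spin": 0, "grip": 0}, {"travel": [0, 0, 0], "spin": 0, "grip": 0}, {"travel": [0, 0, 0], "spin": 0, "grip": 0}, {"travel": [0, 0, 0], "spin": 0, "grip": 0}, {"travel": [0, 0, 0], "spin": 0, "grip": 0}, {"travel": [0, 0, 0], "spin": 0, "grip": 0}]' --squeeze 40

```text
clock: 8.05
tool_pos: [0.4942, 0.0433, 0.0433]
eef_rot: [-0.567, -0.422, 0.568, -0.421]
contact_force: [-3.4, 1.6, 6.5]
grip_width: 0.011
```

```bash
python3 - <<'E'
from workcell import monitor, eyes
from h import *
print(monitor.state()['q'])
p,z=eyes.get_image('wrist');cv2.imwrite('pics/w4.png',p[:,:,::-1])
E
```

```text
[-0.04360854  0.6003311  -0.22514465  2.23632108  0.38595824  0.34138233
 -0.88979555]
```

View pics/w4.png

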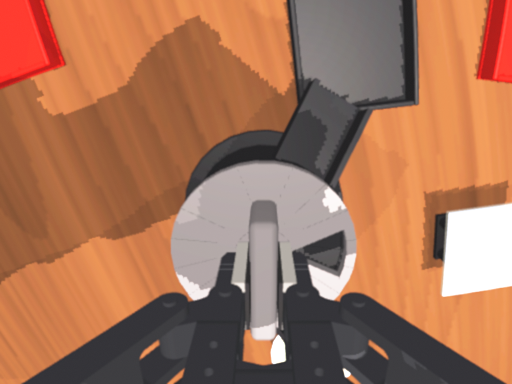

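Now the bar really is between the pads (width steady at 11 mm, forces 7 N). Turning.

Request:
play_rows --moves '[{"travel": [0, 0, 0], "spin": -0.12, "grip": 0}, {"travel": [0, 0, 0], "spin": -0.12, "grip": 0}, {"travel": [0, 0, 0], "spin": -0.12, "grip": 0}, {"travel": [0, 0, 0], "spin": -0.12, "grip": 0}, {"travel": [0, 0, 0], "spin": -0.12, "grip": 0}, {"travel": [0, 0, 0], "spin": -0.12, "grip": 0}, {"travel": [0, 0, 0], "spin": -0.12, "grip": 0}, {"travel": [0, 0, 0], "spin": -0.12, "grip": 0}, {"travel": [0, 0, 0], "spin": -0.12, "grip": 0}, {"travel": [0, 0, 0], "spin": 0, "grip": 0}]'

```text
clock: 9.35
tool_pos: [0.4934, 0.0431, 0.0433]
eef_rot: [0.269, 0.654, -0.27, 0.653]
contact_force: [-7.1, 1.6, 9.5]
grip_width: 0.0114
```

```bash
python3 - <<'E'
from workcell import monitor, eyes
from h import *
from scipy.spatial.transform import Rotation as Ro
S=monitor.state(); M=Ro.from_quat(S['eef_rot']).as_matrix(); print(np.arctan2(M[1,1],M[0,1]))
p,z=eyes.get_image('wrist');cv2.imwrite('pics/w5.png',p[:,:,::-1])
E
```

```text
0.7881879325579666
```

View pics/w5.png

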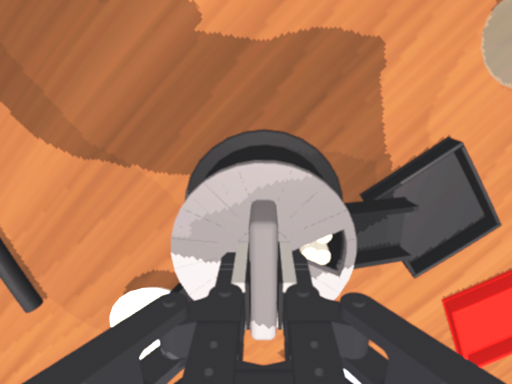

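The cap turned with the gripper, and the opening now faces the tray's chute. Releasing and rising.

Request:
play_rows --moves '[{"travel": [0, 0, 0], "spin": 0, "grip": 100}, {"travel": [0, 0, 0], "spin": 0, "grip": 100}, {"travel": [0, 0, 0], "spin": 0, "grip": 100}, {"travel": [0, 0, 0], "spin": 0, "grip": 100}, {"travel": [0, 0, 0], "spin": 0, "grip": 100}, {"travel": [-20, 0, 0], "spin": 0, "grip": 100}, {"travel": [-40, 0, 0], "spin": 0, "grip": 100}, {"travel": [-50, 0, 0], "spin": 0, "grip": 100}, {"travel": [-50, 0, 0], "spin": 0, "grip": 100}, {"travel": [0, 0, 0], "spin": 0, "grip": 100}]'

```text
clock: 10.65
tool_pos: [0.497, 0.0435, 0.2063]
eef_rot: [0.271, 0.651, -0.27, 0.655]
contact_force: [0.2, 0.1, -0.7]
grip_width: 0.0854
```

```bash
python3 - <<'E'
from workcell import monitor, eyes
from h import *
i=eyes.camera_info('wrist');p,z=eyes.get_image('wrist')
cv2.imwrite('pics/w6.png',cv2.resize(p[:,:,::-1],(768,576),interpolation=cv2.INTER_CUBIC))
import pickle; pickle.dump((i,p,z),open('w6.pkl','wb'))
v,u=np.mgrid[0:384,0:512]; uv=np.c_[u.ravel(),v.ravel()].astype(float)
n=cv2.undistortPoints(uv[:,None],K(i),np.array(i['dist']))[:,0]
W=((np.c_[n,np.ones(len(n))]*z.ravel()[:,None])-np.array(i['t']))@np.array(i['R'])
m=(abs(W[:,2]-.094)<.004)&(z.ravel()>0)&(np.hypot(W[:,0]-.494,W[:,1]-.043)<.04)
r=cv2.minAreaRect((W[m][:,:2]*1000).astype(np.float32)); print(r,'open dir +-90:',np.radians(r[2]))
E
```

```text
((493.8398742675781, 44.06761932373047), (11.683120727539062, 58.7644157409668), 45.18110656738281) open dir +-90: 0.7885590692952633
```

View pics/w6.png

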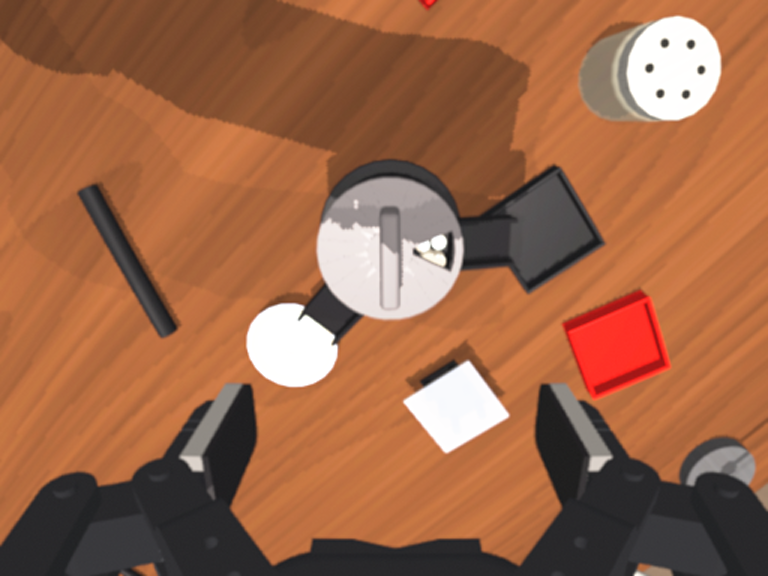

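```bash
python3 - <<'E'
import pickle
from h import *
i,p,z=pickle.load(open('w6.pkl','rb'))
c=np.array([.494,.0435])
f=lambda a,zz: ray(i,np.array(a)/1.5,zz)[:,:2]
for a in ([[516,217],[512,266]],[[302,318],[334,343]]):
    m=f(a,.05).mean(0)-c; print(np.arctan2(m[1],m[0]),np.hypot(*m))
t=f([[558,168],[604,241],[528,291]],.018); print('tray',(t[0]+t[2])/2)
print('opening',[np.arctan2(*(q-c)[::-1]) for q in f([[453,233],[451,270],[414,250]],.065)])
E
```

```text
0.8108060798547407 0.08447414291176181
-1.4661720810662935 0.08107086674461941
tray [0.57259448 0.12535303]
opening [np.float64(1.0582430913907515), np.float64(0.46939445834884375), np.float64(0.798994996951008)]
```

```bash
python3 -c "
from workcell import ctrl; print(ctrl.job_done())"
```

```text
the job is handed in; nothing more can be done
None
```

I turned the cap about 1.1 rad counter-clockwise, so its opening stands over the compartment on the tray's side. Then I released it, rose clear and handed in at about 10.7 s.

**Last checks:**
- **Opening:** it points to 0.79 rad in the world frame. The tray's chute measures 0.80–0.81, so the error is about 0.02 rad against the 0.21 allowed.
- **Tray:** it measures (0.573, 0.125), against (0.573, 0.122) from the top camera and (0.573, 0.127) from the wrist camera before the turn. Those differences are within calibration error.
- **Arm:** the gripper is open and well above the pot, with near-zero contact force.

**What failed or disagreed:** the first grasp missed. The reported TCP height read about 30 mm lower than the fingertips the wrist depth and side view showed. The fingers shut above the bar and the cap did not move. I had read the 12.5 mm mid-closing opening as a grip. I went back, lowered about 27 mm more, confirmed the bar between the pads in the wrist picture, and repeated the turn.

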